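# Third hand at the shaker: clamp a tube carrier against its stop

### The job

Leaving the rest of the bench alone, set the tube carrier gently on the shaker platform, lengthwise between the fixed foam-sleeved stop bar and the sliding clamp bar, and let go of it. Then be my third hand: push the clamp bar from behind so that it squares the carrier up against the stop, and lean on it with a light, steady push that presses the carrier into the foam with about 10 newtons, about half of the foam's give, never ramming it. Finish while holding: do not let go or back off, keep that push on the bar, touching the carrier no more, so that I can tighten the two clamping screws.

Things in the scene. Friction and masses are not known exactly. Their poses are not given: they have to be found in the camera images.
- shaker: Platform shaker, fixed to the bench, not running: cream housing with an aluminium platform 262 x 262 mm, its bare, smooth top 100 mm above the bench. Origin: under its centre, on the bench. x points from the clamp bar to the fixed stop bar (the way the clamp bar is pushed); y runs along both bars, which are centred on y = 0, 32 mm above the platform top.
- platform (a point): Centre of the platform's top face; axes as the shaker's. Side rails with bar posts, carriages and black star-head screws stand along y = -114 and +114 mm, up to 71 mm above it, leaving 204 mm free between them. A carrier seated against the free foam has its middle at x = +42 mm.
- stop_face (a point): Middle of the front of the fixed bar's thick black foam sleeve (sleeve 32 mm across, 190 mm long), where the carrier presses; 32 mm above the platform top and, with the foam free, at +92 mm along the shaker's x. It moves with the foam as it is squeezed. Axes as the shaker's.
- stop_sleeve (a joint): How far the foam sleeve is squeezed towards +x of the shaker: 0 = free, 0.010 m = fully flat. It springs back, 2 N per mm: 5 mm is 10 N.
- clamp_bar (a joint): How far the clamp bar has slid along its rails towards the stop: 0 = fully back, 0.090 m = end of travel. It slides freely (about 1 N of friction), stays where it is left and does not spring. At 0 its front face is at -78 mm along the shaker's x; at 0.070 m it would just hold a carrier against the free foam.
- bar_back (a point): Middle of the back face of the sliding clamp bar, a flat aluminium bar 16 mm thick (x), 206 mm long (y) and 24 mm high, its edges 20 and 44 mm above the platform top, star-head screws at its ends. Axes as the shaker's. Push here towards the shaker's +x, e.g. with closed fingers standing behind the bar. Sliding bar and carrier takes 1 to 4 N over the force in the foam.
- carrier: The tube carrier: black block 100 mm (x) by 160 mm (y) by 50 mm high with red-capped tubes standing in it up to 86 mm above its underside, and a grey carrying handle along its length above them. Same either way round. About 0.4 kg. Origin: centre of its underside.
- carrier_handle (a point): Centre of the carrier's handle bar, 125 mm above the carrier's underside, on its middle: bar 14 mm wide (carrier's x), 16 mm high, 152 mm long (carrier's y), 31 mm of free height beneath it above the tubes. Axes as the carrier's. Grasp it here from above, across its 14 mm width.
- swab_box: Bystander: white carton of swabs with a green band, 85 x 180 x 60 mm, on the bench. Origin: centre of its underside.
- pulp_tray: Bystander: grey moulded-pulp tray 220 x 280 x 75 mm, on the bench. Origin: centre of its underside.
- tube_block: Bystander: low black block without a handle, 118 x 224 mm, with tubes up to 84 mm high, on the bench. Origin: centre of its underside.

How it is judged:
By the outcome, as a careful person would: the job done as asked, in the order asked, and still so for the second after the job is handed in, while the arm keeps its last pose, push and grip.
It also fails if it takes over 64 s, if anything falls off the work surface, if the arm or the gripper's body presses on something with over 40 N, if the wrist force passes 120 N, or if a joint passes its speed limit or range.

### The arm

A 7-joint arm with a two-finger parallel gripper is mounted at the origin on the work surface. World frame = base frame: x ahead of the robot, y to its left, z up, the work surface at z = 0. Lengths are in m, angles in rad, forces in N, time in s.
With the tool pointing down it reaches from about 0.4 to 0.875 m from the base axis. Payload 19.3 kg.
Tool frame: the origin (TCP) lies midway between the tips of the shut fingers; the grasp point (between the pads) lies 19 mm behind it; z points along the fingers, y is the line along which they close (so a half turn about z gives the same grasp; the last joint's range is limited). The gripper opens to 85 mm and grips with 20 to 120 N. Pads are 22 mm wide; open, the fingers measure 114 mm over their backs; the gripper's body (76 mm by 85 mm) begins 54 mm behind the grasp point. The pads swing forward as they close: fully open they stand 13 mm farther back than shut.
Start: joints at [-1.409, 0.521, -0.036, 1.599, 0.021, 1.021, -0.113], TCP at [0.144, 0.608, 0.231] pointing down, gripper open.
Joint ranges: [-2.91, 2.91], [-0.3, 2.13], [-1.5, 1.42], [0.17, 2.43], [-1.26, 4.41], [0.16, 1.93], [-2.52, 2.52]. Speed limits (rad/s): [1.89, 1.89, 2.39, 2.39, 3.01, 3.01, 3.01].

### API

Orientations are given as [roll, pitch, yaw] about the fixed x, y, z axes, in that order (R = Rz(yaw) Ry(pitch) Rx(roll)).
In Python, from workcell import telemetry, grab_frame, calibration, bot, outline_of, landmark_of gives the robot as it stands. The module is installed in compiled form; this text tells all that it offers.
- The arm moves only by the shell command python3 -m inch 'ROWS' [FORCE]. ROWS is JSON, a list of rows, each a list of 7 numbers: the shift along the tool's x, y, z in m, then the turn, a rotation vector about the tool's x, y, z in rad, then the closure, from 0 (fully open) to 1 (shut). A call has 1 to 5 rows; each row shifts and turns the commanded pose from where the row before left it, along the tool's axes as they then stand; what a row does not reach is not made up. A row lasts 1/10 s, in which the tool goes at most 50 mm and 8.59 degrees, less where a joint would pass 70% of its speed; a pose out of reach is approached as far as the arm can. A call is refused whole if a number of a shift passes 0.05 or a number of a turn 0.15, either way. A call with a gripper value outside its range is refused whole. The fingers move at their own pace and stop on an object; FORCE is the grip in N (left out, the last holds). Time passes only in rows, so rows that do not move let the fingers close. It gives the time, the measured TCP pose, the force, the opening and the grip force at its end, in the units of the state.
- telemetry.observe(): the state, without advancing time (a new reading comes with each control period).
- grab_frame(name): name is "scene" or "top"; returns the picture (480x640x3 uint8, red, green, blue); there is no depth.
- calibration(name): a dict with "fovy" (degrees; the focal length in pixels is half the picture's height over the tangent of half this angle, whatever the lens; pixels are square), "cx", "cy" (the principal point, pixels), "pose" (4x4, takes a point from camera to world coordinates). Camera axes: x right, y down, z forward; pixel columns grow to the right and rows downward; lengths in m; the calibration is good to about 2 mm. A picture is of the moment at which its call begins. calibration takes no time and is no camera call.
- bot.job_done(): hands the job in; it is judged then, once.
Trained networks look in the newest picture that a camera, given by its name, has taken for a name from the list of things; names that differ only in an ending like _2 or _b are one class to them, and where a whole thing is asked for, a point or a joint stands for the part that bears it (a point fixed in the world has none). Each returns a list of dicts, best first, with "score" (0 to 1); they miss things now and then, are a little off and sometimes report something else, mostly with a low value. They report only what shows in the picture. A call takes as long as a camera call.
- outline_of(label, camera): "region" (480x640 bool, what is visible of it) and "rect" ([left, top, right, bottom] in pixels, round what is visible of it).
- landmark_of(label, camera): "xy" ([column, row] in pixels: a listed point, or the origin of a listed thing).
The state is a dict: "clock": time; "qpos": joint angles; "qd": joint speeds; "joint_efforts": joint torques, N m; "position": TCP position; "tool_rot": TCP orientation; "force": force on the tool from outside, world axes, zero at the start; "moment": the same for the moment, N m; "grip_width": finger opening in m; "finger_force": force on a finger pad.
Only numpy, scipy, OpenCV 4.12 (cv2) and the standard library are available. Lean on these libraries where they do the work, as an engineer would, in place of code of your own. Each camera call takes 0.05 s, during which the arm holds its last target. There are 200 camera calls.

## Working session

There is one attempt and no reset: what is moved stays moved. The work goes in short steps, Python scripts to look and compute and a shell command to move; the robot and the scene stay as the last step left them, time stands still between calls to the robot, and variables do not carry over. Pictures are saved under pics/ and viewed, at most 10 in all, crops included, and the job is handed in when it is done.

```bash
mkdir -p pics
cat > h.py <<'E'
import numpy as np, cv2
from workcell import telemetry, grab_frame, calibration, bot, outline_of, landmark_of
from scipy.spatial.transform import Rotation as R
np.set_printoptions(precision=4,suppress=True)
def ray(name,xy):
    c=calibration(name);f=240/np.tan(np.radians(c['fovy'])/2);P=np.array(c['pose'])
    d=P[:3,:3]@np.array([(xy[0]-c['cx'])/f,(xy[1]-c['cy'])/f,1]);return P[:3,3],d/np.linalg.norm(d)
def atz(name,xy,z):
    o,d=ray(name,xy);return o+d*(z-o[2])/d[2]
def tri(rays):
    A=sum(np.eye(3)-np.outer(d,d) for o,d in rays);b=sum((np.eye(3)-np.outer(d,d))@o for o,d in rays)
    p=np.linalg.solve(A,b);return p,[float(np.linalg.norm(np.cross(p-o,d))) for o,d in rays]
def proj(name,p):
    c=calibration(name);f=240/np.tan(np.radians(c['fovy'])/2);P=np.array(c['pose'])
    q=P[:3,:3].T@(np.array(p)-P[:3,3]);return np.array([f*q[0]/q[2]+c['cx'],f*q[1]/q[2]+c['cy']])
E
python3 - <<'E'
from h import *
s=telemetry.observe();print(s)
for n in('scene','top'):
    cv2.imwrite(f'pics/{n}0.png',grab_frame(n)[:,:,::-1]);c=calibration(n);print(n,c)
L={}
for l in('shaker','platform','stop_face','bar_back','carrier','carrier_handle','swab_box','pulp_tray','tube_block'):
    for n in('scene','top'):
        r=landmark_of(l,n);print(l,n,[(np.round(a['xy'],1),round(a['score'],2)) for a in r[:2]])
        if r:L.setdefault(l,[]).append(ray(n,r[0]['xy']))
    if len(L.get(l,[]))==2:print('   ',*tri(L[l]))
E
```

```text
{'clock': 0.0, 'qpos': array([-1.4092,  0.522 , -0.0363,  1.6   ,  0.0212,  1.0211, -0.1128]), 'qd': array([ 0.0006,  0.0007, -0.0017, -0.0002, -0.0009,  0.0015,  0.0016]), 'joint_efforts': array([  0.001 , -92.7117,   1.9811, -36.9935,   0.0181,   0.0085,
        -0.0001]), 'position': array([0.1435, 0.608 , 0.2307]), 'tool_rot': array([-3.1405,  0.0001,  2.9098]), 'force': array([ 0.1642, -0.5246,  1.0837]), 'moment': array([ 0.0165,  0.0245, -0.0032]), 'finger_force': 0.0, 'grip_width': 0.08550049156057932}
scene {'fovy': 45.132500126542595, 'cx': 319.0822191953998, 'cy': 246.43942135664923, 'pose': array([[-0.5842,  0.6949, -0.4194,  1.2804],
       [ 0.8116,  0.505 , -0.2938,  0.4832],
       [ 0.0076, -0.512 , -0.859 ,  1.4567],
       [ 0.    ,  0.    ,  0.    ,  1.    ]])}
top {'fovy': 53.380813965427805, 'cx': 324.5184685511792, 'cy': 243.0128533671681, 'pose': array([[ 0.0043, -0.9919,  0.1267,  0.4373],
       [-0.9999, -0.0059, -0.0121,  0.0072],
       [ 0.0127, -0.1266, -0.9919,  1.6049],
       [ 0.    ,  0.    ,  0.    ,  1.    ]])}
shaker scene [(array([375.9, 283.8]
[... 960 characters left out ...]
)]
carrier_handle top [(array([388.8, 259.4]), 0.61), (array([377. , 263.4]), 0.34)]
    [ 0.5717 -0.204   0.1216] [0.009039738865039669, 0.009039738865039643]
swab_box scene [(array([272.7, 305.5]), 0.6)]
swab_box top [(array([328.6, 199.6]), 0.63)]
    [ 0.7942 -0.0209 -0.0227] [0.0061488338874428694, 0.006148833887442561]
pulp_tray scene [(array([207.7, 142.2]), 0.67)]
pulp_tray top [(array([482.2, 294.4]), 0.69)]
    [ 0.47   -0.5354  0.015 ] [0.002216845086182063, 0.0022168450861821012]
tube_block scene [(array([494. , 332.1]), 0.68)]
tube_block top [(array([165.9, 282.1]), 0.67), (array([382.6, 260.5]), 0.41)]
    [ 0.5066  0.5229 -0.0097] [0.0030792960890028954, 0.0030792960890028195]
```

View pics/scene0.png

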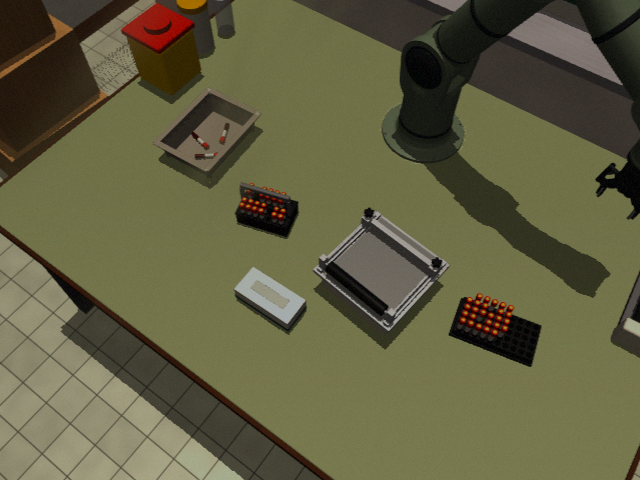

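View pics/top0.png

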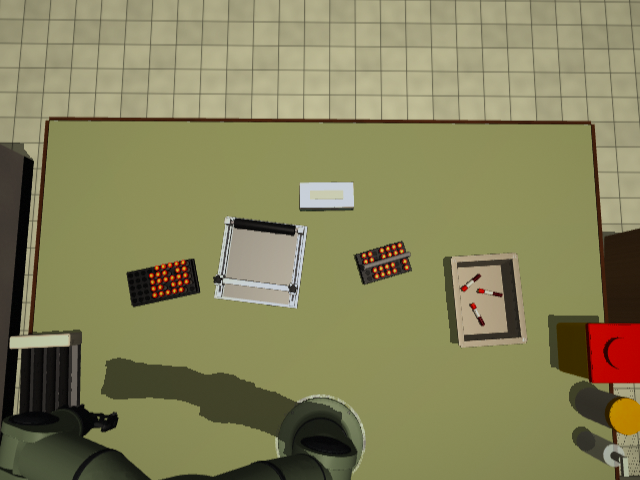

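Run:
```python
from h import *
T=cv2.imread('pics/top0.png');S=cv2.imread('pics/scene0.png')
def crop(I,x,y,w,h,s):return cv2.resize(I[y:y+h,x:x+w],None,fx=s,fy=s,interpolation=cv2.INTER_CUBIC)
a=crop(T,345,225,80,66,5);b=crop(T,205,205,114,113,3.5);c=crop(S,225,170,80,70,5)
M=np.zeros((600,800,3),np.uint8)
for I,x,y in((a,0,0),(c,400,0),):
    h,w=min(I.shape[0],340),min(I.shape[1],400);M[y:y+h,x:x+w]=I[:h,:w]
b=crop(T,205,205,114,113,2.2);M[345:345+b.shape[0],0:b.shape[1]]=b
d=crop(S,305,195,150,140,1.8);M[345:345+d.shape[0],400:400+d.shape[1]]=d
cv2.imwrite('pics/crops.png',M)
# sleeve
for l in('shaker','carrier','stop_sleeve','clamp_bar'):
    r=outline_of(l,'top')
    if not r:continue
    m=r[0]['region'];print(l,r[0]['score'],r[0]['rect'],m.sum(),cv2.minAreaRect(np.argwhere(m)[:,::-1].astype(np.float32)))
    if l=='shaker':
        g=T.max(2);k=m&(g<50);n,lab,st,_=cv2.connectedComponentsWithStats(k.astype(np.uint8))
        i=1+np.argmax(st[1:,4]);q=np.argwhere(lab==i)[:,::-1].astype(np.float32)
        rr=cv2.minAreaRect(q);print('sleeve',rr)
        W=np.array([atz('top',p,.132)[:2] for p in q]);u=np.linalg.svd(W-W.mean(0))[2][0];print(W.mean(0),u,np.arctan2(u[1],u[0]),np.ptp((W-W.mean(0))@u))
```

```text
shaker 0.61 [354.8, 243.0, 410.1, 283.6] 1632 ((383.96063232421875, 262.4772033691406), (31.95016860961914, 54.68889236450195), 75.0685806274414)
sleeve ((361.8973388671875, 267.9162292480469), (30.070283889770508, 7.352147102355957), 72.89727020263672)
[ 0.5533 -0.1213] [-0.983  -0.1838] -2.956737717473151 0.09346271375270689
carrier 0.79 [354.3, 245.1, 411.4, 282.8] 1551 ((383.33489990234375, 262.44952392578125), (32.278743743896484, 52.10575485229492), 73.3007583618164)
clamp_bar 0.92 [213.3, 273.3, 296.8, 295.4] 530 ((255.00729370117188, 284.4400634765625), (84.7136001586914, 10.530510902404785), 6.934349060058594)
```

View pics/crops.png

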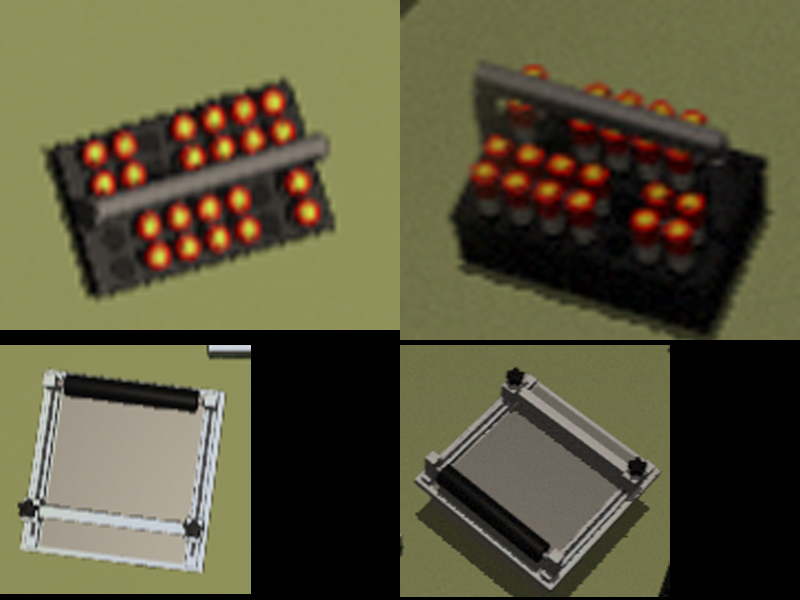

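Run:
```python
from h import *
A,_a=tri([ray('top',(364.6,267)),ray('scene',(290,198))]);B,_b=tri([ray('top',(410,254.6)),ray('scene',(241.6,184))])
print(A,_a,B,_b,np.linalg.norm(A-B),(A+B)/2)
d=A-B;print('carrier yaw',np.arctan2(-d[0],d[1]))
C=atz('top',(235.5,223.6),.132);D=atz('top',(294.5,230.9),.132);d=C-D;print(C,D,np.linalg.norm(d),'shaker yaw',np.arctan2(-d[0],d[1]),(C+D)/2)
# bar screw heads
e=atz('top',(217.5,280),.17);f=atz('top',(292.5,288.5),.17);d=e-f;print(e,f,np.arctan2(-d[0],d[1]))
# platform corners (outer rails corner tops approx) from crop
P=[(205+(x)/2.2,205+(y-345)/2.2) for x,y in((45,372),(224,392),(203,571),(22,549))]
W=np.array([atz('top',p,.1)[:2] for p in P]);print(W,W.mean(0))
```

```text
[ 0.5505 -0.1337  0.1255] [0.002386038068937774, 0.0023860380689379136] [ 0.5907 -0.2771  0.1219] [0.0017642864079429584, 0.0017642864079429775] 0.14894381335758847 [ 0.5706 -0.2054  0.1237]
carrier yaw 0.2733394439350898
[0.6847 0.2672 0.132 ] [0.6629 0.083  0.132 ] 0.18548170048740317 shaker yaw -0.11822322665396087 [0.6738 0.1751 0.132 ]
[0.507  0.3094 0.17  ] [0.4828 0.0849 0.17  ] -0.10767130170256073
[[0.7104 0.3054]
 [0.6827 0.0455]
 [0.4253 0.073 ]
 [0.4551 0.3302]] [0.5684 0.1885]
```

```bash
cat >> h.py <<'E'
def plan(wps,g):
    """wps: (x,y,z,yaw,rows); prints rows in tool axes for tool-down targets, from the measured pose"""
    s=telemetry.observe();p=np.array(s['position']);r=R.from_euler('xyz',s['tool_rot'])
    for x,y,z,yaw,n in wps:
        t=R.from_euler('xyz',[np.pi,0,yaw]);w=(r.inv()*t).as_rotvec()/n;d=(np.array([x,y,z])-p)/n
        for i in range(n):
            sh=r.inv().apply(d).round(4);wr=w.round(3);print([float(v) for v in (*sh,*wr)]+[g])
            p=p+r.apply(sh);r=r*R.from_rotvec(wr)
        print('->',p,r.as_euler('xyz'))
E
python3 - <<'E'
from h import *
plan([(.5,.3,.29,2.2,12),(.571,-.205,.25,1.844,13)],0)
E
```

```text
[-0.0348, -0.0182, -0.0049, -0.0, -0.0, 0.059, 0]
[-0.0358, -0.0161, -0.0049, -0.0, -0.0, 0.059, 0]
[-0.0367, -0.014, -0.0049, -0.0, -0.0, 0.059, 0]
[-0.0375, -0.0118, -0.0049, -0.0, -0.0, 0.059, 0]
[-0.0381, -0.0095, -0.0049, -0.0, -0.0, 0.059, 0]
[-0.0386, -0.0073, -0.0049, -0.0, -0.0, 0.059, 0]
[-0.039, -0.005, -0.0049, -0.0, -0.0, 0.059, 0]
[-0.0392, -0.0027, -0.0049, -0.0, -0.0, 0.059, 0]
[-0.0393, -0.0004, -0.0049, -0.0, -0.0, 0.059, 0]
[-0.0392, 0.002, -0.0049, -0.0, -0.0, 0.059, 0]
[-0.039, 0.0043, -0.0049, -0.0, -0.0, 0.059, 0]
[-0.0387, 0.0066, -0.0049, -0.0, -0.0, 0.059, 0]
-> [0.5001 0.2999 0.2901] [-3.1416 -0.      2.2017]
[-0.0346, -0.0185, 0.0031, -0.0, 0.0, 0.028, 0]
[-0.0351, -0.0175, 0.0031, -0.0, 0.0, 0.028, 0]
[-0.0356, -0.0165, 0.0031, -0.0, 0.0, 0.028, 0]
[-0.036, -0.0155, 0.0031, -0.0, 0.0, 0.028, 0]
[-0.0364, -0.0145, 0.0031, -0.0, 0.0, 0.028, 0]
[-0.0368, -0.0135, 0.0031, -0.0, 0.0, 0.028, 0]
[-0.0372, -0.0125, 0.0031, -0.0, 0.0, 0.028, 0]
[-0.0375, -0.0114, 0.0031, -0.0, 0.0, 0.028, 0]
[-0.0378, -0.0104, 0.0031, -0.0, 0.0, 0.028, 0]
[-0.0381, -0.0093, 0.0031, -0.0, 0.0, 0.028, 0]
[-0.0383, -0.0082, 0.0031, -0.0, 0.0, 0.028, 0]
[-0.0386, -0.0071, 0.0031, -0.0, 0.0, 0.028, 0]
[-0.0387, -0.0061, 0.0031, -0.0, 0.0, 0.028, 0]
-> [ 0.571  -0.2048  0.2498] [-3.1416  0.      1.8377]
```

```bash
python3 -m inch '[[-0.035,-0.018,-0.005,0,0,0.059,0],[-0.036,-0.016,-0.005,0,0,0.059,0],[-0.037,-0.014,-0.005,0,0,0.059,0],[-0.0375,-0.012,-0.005,0,0,0.059,0],[-0.038,-0.0095,-0.005,0,0,0.059,0]]' && python3 -m inch '[[-0.0385,-0.007,-0.005,0,0,0.059,0],[-0.039,-0.005,-0.005,0,0,0.059,0],[-0.039,-0.003,-0.005,0,0,0.059,0],[-0.039,0,-0.005,0,0,0.059,0],[-0.039,0.002,-0.005,0,0,0.059,0]]' && python3 -m inch '[[-0.039,0.004,-0.005,0,0,0.059,0],[-0.039,0.007,-0.005,0,0,0.059,0],[-0.035,-0.0185,0.003,0,0,0.028,0],[-0.035,-0.0175,0.003,0,0,0.028,0],[-0.0355,-0.0165,0.003,0,0,0.028,0]]' && python3 -m inch '[[-0.036,-0.0155,0.003,0,0,0.028,0],[-0.0365,-0.0145,0.003,0,0,0.028,0],[-0.037,-0.0135,0.003,0,0,0.028,0],[-0.037,-0.0125,0.003,0,0,0.028,0],[-0.0375,-0.0115,0.003,0,0,0.028,0]]' && python3 -m inch '[[-0.038,-0.0105,0.003,0,0,0.028,0],[-0.038,-0.0095,0.003,0,0,0.028,0],[-0.0385,-0.008,0.003,0,0,0.028,0],[-0.0385,-0.007,0.003,0,0,0.028,0],[-0.0385,-0.006,0.003,0,0,0.028,0]]' && python3 -m inch '[[0,0,0,0,0,0,0],[0,0,0,0,0,0,0]]'
python3 - <<'E'
from h import *
T=np.array([.571,-.205]);s=telemetry.observe();print(s['position'],s['tool_rot'],s['qpos'])
plan([(.571,-.205,.2,1.844,3),(.571,-.205,.107,1.844,4)],0)
E
```

```text
clock: 1.7
position: [0.2937, 0.4785, 0.2566]
tool_rot: [3.141, -0.0, 2.612]
force: [0.3, 1.0, -0.3]
grip_width: 0.0854
finger_force: 0.0
clock: 2.2
position: [0.4418, 0.3508, 0.2817]
tool_rot: [3.141, -0.0, 2.317]
force: [0.8, 0.0, 0.6]
grip_width: 0.0857
finger_force: 0.0
clock: 2.7
position: [0.5172, 0.1823, 0.2822]
tool_rot: [3.141, 0.0, 2.117]
force: [0.7, -0.4, 0.4]
grip_width: 0.0853
finger_force: 0.0
clock: 3.2
position: [0.5444, -0.0119, 0.2674]
tool_rot: [3.141, 0.0, 1.977]
force: [0.2, 0.9, 0.7]
grip_width: 0.0854
finger_force: 0.0
clock: 3.7
position: [0.5719, -0.206, 0.2523]
tool_rot: [3.141, 0.0, 1.837]
force: [-0.2, -0.2, 0.6]
grip_width: 0.0855
finger_force: 0.0
clock: 3.9
position: [0.5716, -0.2053, 0.252]
tool_rot: [-3.141, -0.0, 1.836]
force: [0.3, 1.1, 0.4]
grip_width: 0.0853
finger_force: 0.0
[ 0.5716 -0.2053  0.252 ] [-3.1412 -0.0001  1.8363] [-0.049   0.5072  0.4365  1.6428 -0.2394  1.0453  0.7256]
[0.0001, -0.0002, 0.0173, -0.0, -0.0, -0.003, 0]
[0.0001, -0.0002, 0.0173, -0.0, -0.0, -0.003, 0]
[0.0001, -0.0002, 0.0173, -0.0, -0.0, -0.003, 0]
-> [ 0.5709 -0.2051  0.2001] [-3.1412 -0.0001  1.8453]
[0.0, 0.0, 0.0233, -0.0, -0.0, 0.0, 0]
[0.0, 0.0, 0.0233, -0.0, -0.0, 0.0, 0]
[0.0, 0.0, 0.0233, -0.0, -0.0, 0.0, 0]
[0.0, 0.0, 0.0233, -0.0, -0.0, 0.0, 0]
-> [ 0.5708 -0.2051  0.1069] [-3.1412 -0.0001  1.8453]
```

```bash
python3 -m inch '[[0,0,0.035,0,0,0.008,0],[0,0,0.035,0,0,0,0],[0,0,0.03,0,0,0,0],[0,0,0.025,0,0,0,0],[0,0,0.02,0,0,0,0]]' 30 && python3 -m inch '[[0,0,0,0,0,0,0.5],[0,0,0,0,0,0,0.7],[0,0,0,0,0,0,0.8],[0,0,0,0,0,0,1],[0,0,0,0,0,0,1]]' 30 && python3 -m inch '[[0,0,0,0,0,0,1],[0,0,0,0,0,0,1],[0,0,0,0,0,0,1]]' 40
```

```text
clock: 4.4
position: [0.5717, -0.2028, 0.1059]
tool_rot: [-3.141, -0.001, 1.832]
force: [0.8, 0.5, -0.8]
grip_width: 0.0854
finger_force: 0.0
clock: 4.9
position: [0.5723, -0.2045, 0.1082]
tool_rot: [3.14, 0.001, 1.83]
force: [1.5, -0.2, -1.2]
grip_width: 0.0138
finger_force: 28.4
clock: 5.2
position: [0.5724, -0.2044, 0.1079]
tool_rot: [3.14, 0.0, 1.83]
force: [1.9, 1.5, 6.8]
grip_width: 0.0129
finger_force: 46.0
```

Run:
```python
from h import *
from h import telemetry
s=telemetry.observe();print(s['position'],s['tool_rot'],s['grip_width'],s['finger_force'])
```

```text
[ 0.5724 -0.2044  0.1079] [3.1403 0.0004 1.83  ] 0.012938726290315405 45.98828315734863
```

```bash
python3 -m inch '[[0,0,-0.01,0,0,0,1],[0,0,-0.03,0,0,0,1],[0,0,-0.04,0,0,0,1],[0,0,-0.04,0,0,0,1],[0,0,-0.04,0,0,0,1]]' 40 && python3 -m inch '[[0,0,-0.03,0,0,0,1],[0,0,-0.02,0,0,0,1],[0,0,0,0,0,0,1],[0,0,0,0,0,0,1]]' 40
python3 - <<'E'
from h import *
plan([(.589,.186,.32,1.461,14)],1)
T=grab_frame('top')[:,:,::-1];S=grab_frame('scene')[:,:,::-1]
s=telemetry.observe();p=s['position']
print(p,s['tool_rot'],s['force'])
q=[]
for n in('top','scene'):
    for l in('carrier','carrier_handle'):
        r=landmark_of(l,n);print(n,l,[(a['xy'],a['score']) for a in r[:1]], proj(n,np.array(p)+[0,0,.019-(.125 if l=='carrier' else 0)]))
c=np.hstack([cv2.resize(T[180:320,330:470],(400,400)),cv2.resize(S[100:240,200:340],(400,400))]);cv2.imwrite('pics/lift.png',c)
E
```

```text
clock: 5.7
position: [0.571, -0.2046, 0.2692]
tool_rot: [-3.141, -0.0, 1.829]
force: [0.5, 0.3, -3.8]
grip_width: 0.0132
finger_force: 44.4
clock: 6.1
position: [0.5713, -0.2044, 0.3167]
tool_rot: [-3.141, -0.001, 1.83]
force: [0.2, -0.5, -5.9]
grip_width: 0.013
finger_force: 44.3
[0.0266, 0.0084, -0.0002, -0.0, -0.0, 0.026, 1]
[0.0268, 0.0077, -0.0002, -0.0, -0.0, 0.026, 1]
[0.027, 0.007, -0.0002, -0.0, -0.0, 0.026, 1]
[0.0272, 0.0063, -0.0002, -0.0, -0.0, 0.026, 1]
[0.0274, 0.0056, -0.0002, -0.0, -0.0, 0.026, 1]
[0.0275, 0.0048, -0.0002, -0.0, -0.0, 0.026, 1]
[0.0276, 0.0041, -0.0002, -0.0, -0.0, 0.026, 1]
[0.0277, 0.0034, -0.0002, -0.0, -0.0, 0.026, 1]
[0.0278, 0.0027, -0.0002, -0.0, -0.0, 0.026, 1]
[0.0278, 0.002, -0.0002, -0.0, -0.0, 0.026, 1]
[0.0279, 0.0012, -0.0002, -0.0, -0.0, 0.026, 1]
[0.0279, 0.0005, -0.0002, -0.0, -0.0, 0.026, 1]
[0.0279, -0.0002, -0.0002, -0.0, -0.0, 0.026, 1]
[0.0279, -0.0009, -0.0002, -0.0, -0.0, 0.026, 1]
-> [0.5892 0.186  0.3196] [-3.1408 -0.0002  1.4656]
[ 0.5711 -0.2042  0.3159] [-3.1396 -0.0011  1.8298] [ 0.8473 -0.0192 -4.3621]
top carrier [] [390.5766 258.3425]
top carrier_handle [([396.1, 256.2], 0.57)] [397.5732 253.9224]
scene carrier [([262.2, 172.6], 0.57)] [262.7785 172.2817]
scene carrier_handle [([260.3, 139.2], 0.77)] [259.0232 141.5766]
```

View pics/lift.png

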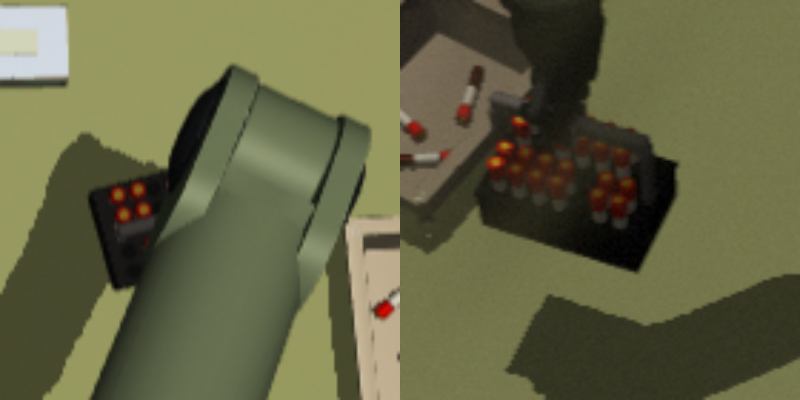

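```bash
python3 -m inch '[[0.0265,0.0085,0,0,0,0.026,1],[0.027,0.0075,0,0,0,0.026,1],[0.027,0.007,0,0,0,0.026,1],[0.027,0.0065,0,0,0,0.026,1],[0.0275,0.0055,0,0,0,0.026,1]]' 40 && python3 -m inch '[[0.0275,0.005,0,0,0,0.026,1],[0.0275,0.004,0,0,0,0.026,1],[0.0275,0.0035,0,0,0,0.026,1],[0.028,0.0025,0,0,0,0.026,1],[0.028,0.002,0,0,0,0.026,1]]' 40 && python3 -m inch '[[0.028,0.001,0,0,0,0.026,1],[0.028,0.0005,0,0,0,0.026,1],[0.028,0,0,0,0,0.026,1],[0.028,-0.001,0,0,0,0.026,1],[0,0,0,0,0,0,1]]' 40 && python3 -m inch '[[0,0,0,0,0,0,1],[0,0,0,0,0,0,1]]' 40
python3 - <<'E'
from h import *
S=grab_frame('scene')[:,:,::-1];T=grab_frame('top')[:,:,::-1]
s=telemetry.observe();p=np.array(s['position']);print(p,s['tool_rot'],s['force'])
for n in('scene','top'):
    for l in('carrier','carrier_handle','bar_back','stop_face'):
        r=landmark_of(l,n);print(n,l,[(a['xy'],a['score']) for a in r[:1]], proj(n,p+[0,0,.019-(.125 if l=='carrier' else 0)]))
# draw expected footprint for the placed carrier on the scene picture
V=S.copy()
yaw=-.11;c=np.array([.569,.188]);ux=np.array([np.cos(yaw),np.sin(yaw)]);uy=np.array([-ux[1],ux[0]])
def poly(V,pts,z,col):
    cv2.polylines(V,[np.array([proj('scene',[*(c+a*ux+b*uy),z]) for a,b in pts]).round().astype(int)],True,col,1)
poly(V,[(-.131,-.131),(.131,-.131),(.131,.131),(-.131,.131)],.1,(255,0,0))
poly(V,[(-.03,-.08),(.07,-.08),(.07,.08),(-.03,.08)],.1,(0,255,0))
poly(V,[(.092,-.095),(.124,-.095),(.124,.095),(.092,.095)],.132,(0,0,255))
cv2.imwrite('pics/hover.png',np.hstack([cv2.resize(V[170:340,290:460],(400,400)),cv2.resize(S[120:340,270:470],(400,400))]))
E
```

```text
clock: 6.9
position: [0.5781, -0.064, 0.317]
tool_rot: [-3.141, 0.0, 1.699]
force: [-0.1, 0.1, -5.7]
grip_width: 0.0135
finger_force: 44.3
clock: 7.4
position: [0.5844, 0.0755, 0.317]
tool_rot: [-3.141, 0.0, 1.569]
force: [-0.0, -1.3, -3.0]
grip_width: 0.0131
finger_force: 44.3
clock: 7.9
position: [0.589, 0.1909, 0.3163]
tool_rot: [-3.14, -0.001, 1.47]
force: [-0.6, -0.7, -4.4]
grip_width: 0.0131
finger_force: 44.3
clock: 8.1
position: [0.5896, 0.1854, 0.3172]
tool_rot: [-3.141, 0.001, 1.465]
force: [-0.7, -0.6, -3.6]
grip_width: 0.0132
finger_force: 44.3
[0.5897 0.1854 0.3174] [3.1415 0.0002 1.4646] [-0.194   0.0162 -4.2941]
scene carrier [([376.6, 249.9], 0.78)] [379.8492 249.3362]
scene carrier_handle [([387.2, 220.8], 0.87)] [385.1318 221.977 ]
scene bar_back [([380.3, 265.4], 0.38)] [385.1318 221.977 ]
scene stop_face [([360.5, 282.0], 0.91)] [385.1318 221.977 ]
top carrier [([258.7, 250.3], 0.58)] [257.8984 251.2515]
top carrier_handle [([251.9, 246.3], 0.69)] [252.0178 246.1289]
top bar_back [([259.3, 286.2], 0.62)] [252.0178 246.1289]
top stop_face [([264.2, 228.0], 0.78)] [252.0178 246.1289]
```

View pics/hover.png

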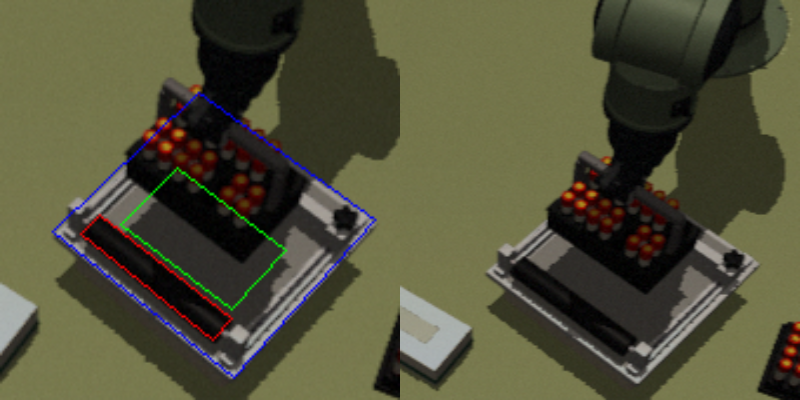

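```bash
python3 -m inch '[[0,0,0.025,0,0,-0.002,1],[0,0,0.025,0,0,-0.002,1],[0,0,0.025,0,0,0,1],[0,0,0.015,0,0,0,1],[0,0,0.01,0,0,0,1]]' 40 && python3 -m inch '[[0,0,0.003,0,0,0,1],[0,0,0.001,0,0,0,1],[0,0,0.001,0,0,0,1],[0,0,0.001,0,0,0,1]]' 40 &&  python3 -m inch '[[0,0,0.001,0,0,0,1],[0,0,0.001,0,0,0,1]]' 40
```

```text
clock: 9.1
position: [0.5893, 0.1863, 0.2161]
tool_rot: [-3.141, 0.001, 1.47]
force: [-0.2, 0.3, -3.8]
grip_width: 0.0136
finger_force: 44.3
clock: 9.5
position: [0.5899, 0.1864, 0.2119]
tool_rot: [3.141, -0.001, 1.47]
force: [0.3, 0.7, -4.0]
grip_width: 0.013
finger_force: 44.3
clock: 9.7
position: [0.5897, 0.1864, 0.2095]
tool_rot: [3.141, -0.0, 1.47]
force: [-0.5, 0.6, -5.3]
grip_width: 0.0132
finger_force: 44.3
```

```bash
python3 -m inch '[[0,0,0.0007,0,0,0,1],[0,0,0.0003,0,0,0,1]]' 40 && python3 -m inch '[[0,0,0.0005,0,0,0,1],[0,0,0,0,0,0,1]]' 40 && python3 -m inch '[[0,0,0.0005,0,0,0,1],[0,0,0,0,0,0,1]]' 40
```

```text
clock: 9.9
position: [0.5896, 0.1863, 0.2082]
tool_rot: [-3.142, 0.0, 1.47]
force: [-0.1, -0.4, -4.0]
grip_width: 0.0126
finger_force: 44.3
clock: 10.1
position: [0.5897, 0.1863, 0.208]
tool_rot: [3.141, -0.0, 1.47]
force: [-1.0, -0.4, 0.6]
grip_width: 0.0134
finger_force: 44.7
clock: 10.3
position: [0.5898, 0.1864, 0.208]
tool_rot: [3.141, -0.001, 1.47]
force: [-2.7, -0.7, 8.0]
grip_width: 0.0132
finger_force: 45.8
```

```bash
python3 -m inch '[[0,0,-0.0006,0,0,0,1],[0,0,0,0,0,0,0.75],[0,0,0,0,0,0,0.6],[0,0,0,0,0,0,0.4],[0,0,0,0,0,0,0.3]]' 20 && python3 -m inch '[[0,0,0,0,0,0,0.3],[0,0,-0.01,0,0,0,0.3],[0,0,-0.02,0,0,0,0.3],[0,0,-0.03,0,0,0,0.3],[0,0,-0.04,0,0,0,0.3]]'
python3 - <<'E'
from h import *
S=grab_frame('scene')[:,:,::-1];T=grab_frame('top')[:,:,::-1]
s=telemetry.observe();p=np.array(s['position']);print(p,s['tool_rot'],s['force'])
Q={}
for l in('carrier','carrier_handle','bar_back'):
    for n in('scene','top'):
        r=landmark_of(l,n);print(n,l,[(a['xy'],a['score']) for a in r[:1]])
        if r:Q.setdefault(l,[]).append(ray(n,r[0]['xy']))
    if len(Q.get(l,[]))==2:print(*tri(Q[l]))
yaw=-.11;c=np.array([.569,.188]);ux=np.array([np.cos(yaw),np.sin(yaw)]);uy=np.array([-ux[1],ux[0]])
bb=c-.08*ux;print('bar back est',bb)
V=S.copy()
def poly(V,pts,z,col):
    cv2.polylines(V,[np.array([proj('scene',[*(c+a*ux+b*uy),z]) for a,b in pts]).round().astype(int)],True,col,1)
poly(V,[(-.03,-.08),(.07,-.08),(.07,.08),(-.03,.08)],.15,(0,255,0))
poly(V,[(-.078,-.103),(-.062,-.103),(-.062,.103),(-.078,.103)],.144,(0,0,255))
cv2.imwrite('pics/placed.png',np.hstack([cv2.resize(V[170:340,290:460],(400,400)),cv2.resize(T[190:320,190:320],(400,400))]))
E
```

```text
clock: 10.8
position: [0.5896, 0.1863, 0.2079]
tool_rot: [3.141, 0.0, 1.47]
force: [0.4, 1.0, -0.5]
grip_width: 0.0593
finger_force: 0.0
clock: 11.3
position: [0.589, 0.1861, 0.3087]
tool_rot: [-3.14, 0.001, 1.47]
force: [0.2, 0.6, 0.6]
grip_width: 0.0593
finger_force: 0.0
[0.5914 0.1864 0.3135] [ 3.1352 -0.0034  1.4694] [-0.0566 -0.1242 -0.0671]
scene carrier [([374.1, 272.1], 0.93)]
top carrier [([259.8, 255.1], 0.71)]
[0.5926 0.1887 0.0981] [0.005528190606185514, 0.005528190606185338]
scene carrier_handle [([381.9, 244.1], 0.72)]
top carrier_handle [([257.5, 249.9], 0.58)]
[0.5896 0.1854 0.2372] [0.002426348872991761, 0.0024263488729916105]
scene bar_back [([359.6, 283.7], 0.69)]
top bar_back [([258.7, 285.7], 0.78)]
[ 0.5305  0.1733 -0.082 ] [0.053475792102726835, 0.05347579210272677]
bar back est [0.4895 0.1968]
```

View pics/placed.png

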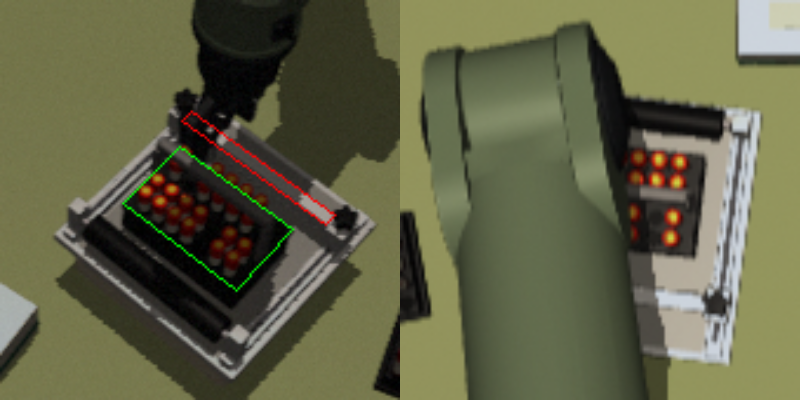

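```bash
python3 -m inch '[[0,0,0,0,0,0,0.3],[0,0,0,0,0,0,1]]' 60
python3 - <<'E'
from h import *
plan([(.4547,.2006,.30,3.03,12),(.4547,.2006,.14,3.03,4)],1)
E
```

```text
clock: 11.9
position: [0.5895, 0.1862, 0.3075]
tool_rot: [-3.141, 0.0, 1.47]
force: [0.3, -0.1, 0.6]
grip_width: 0.0467
finger_force: 0.0
[0.0001, -0.0113, 0.0006, -0.0, -0.0, -0.13, 1]
[0.0015, -0.0112, 0.0006, -0.0, -0.0, -0.13, 1]
[0.003, -0.0109, 0.0006, -0.0, -0.0, -0.13, 1]
[0.0043, -0.0104, 0.0006, -0.0, -0.0, -0.13, 1]
[0.0057, -0.0098, 0.0006, -0.0, -0.0, -0.13, 1]
[0.0069, -0.009, 0.0006, -0.0, -0.0, -0.13, 1]
[0.008, -0.008, 0.0006, -0.0, -0.0, -0.13, 1]
[0.009, -0.0069, 0.0006, -0.0, -0.0, -0.13, 1]
[0.0098, -0.0057, 0.0006, -0.0, -0.0, -0.13, 1]
[0.0104, -0.0044, 0.0006, -0.0, -0.0, -0.13, 1]
[0.0109, -0.003, 0.0006, -0.0, -0.0, -0.13, 1]
[0.0112, -0.0015, 0.0006, -0.0, -0.0, -0.13, 1]
-> [0.4545 0.2006 0.3004] [-3.1411 -0.0006  3.0297]
[-0.0001, 0.0, 0.0401, -0.0, -0.0, -0.0, 1]
[-0.0001, 0.0, 0.0401, -0.0, -0.0, -0.0, 1]
[-0.0001, 0.0, 0.0401, -0.0, -0.0, -0.0, 1]
[-0.0001, 0.0, 0.0401, -0.0, -0.0, -0.0, 1]
-> [0.4548 0.2005 0.14  ] [-3.1411 -0.0006  3.0297]
```

```bash
python3 -m inch '[[0,-0.0115,0,0,0,-0.13,1],[0.0015,-0.011,0,0,0,-0.13,1],[0.003,-0.011,0,0,0,-0.13,1],[0.0045,-0.0105,0,0,0,-0.13,1],[0.0055,-0.01,0,0,0,-0.13,1]]' && python3 -m inch '[[0.007,-0.009,0,0,0,-0.13,1],[0.008,-0.008,0,0,0,-0.13,1],[0.009,-0.007,0,0,0,-0.13,1],[0.01,-0.0055,0,0,0,-0.13,1],[0.0105,-0.0045,0,0,0,-0.13,1]]' && python3 -m inch '[[0.011,-0.003,0,0,0,-0.13,1],[0.011,-0.0015,0,0,0,-0.13,1],[0,0,0,0,0,0,1],[0,0,0,0,0,0,1]]'
python3 - <<'E'
from h import *
print(telemetry.observe()['qpos'])
plan([(.4547,.2006,.14,3.03,4)],1)
E
```

```text
clock: 12.4
position: [0.5326, 0.1922, 0.3078]
tool_rot: [-3.141, 0.0, 2.125]
force: [-0.8, -0.0, 0.1]
grip_width: -0.0
finger_force: 0.0
clock: 12.9
position: [0.476, 0.1984, 0.3078]
tool_rot: [-3.141, -0.0, 2.775]
force: [0.5, 0.5, 0.8]
grip_width: -0.0003
finger_force: 0.0
clock: 13.3
position: [0.4545, 0.2006, 0.308]
tool_rot: [3.141, 0.0, 3.026]
force: [0.6, 0.6, -0.1]
grip_width: 0.0
finger_force: 0.0
[-0.6411  0.234   0.1288  1.8365 -0.0339  1.0728  0.9553]
[-0.0, -0.0, 0.042, 0.0, 0.0, -0.001, 1]
[-0.0, -0.0, 0.042, 0.0, 0.0, -0.001, 1]
[-0.0, -0.0, 0.042, 0.0, 0.0, -0.001, 1]
[-0.0, -0.0, 0.042, 0.0, 0.0, -0.001, 1]
-> [0.4545 0.2006 0.14  ] [3.1414 0.0003 3.0296]
```

```bash
python3 -m inch '[[0,0,0.04,0,0,0,1],[0,0,0.04,0,0,0,1],[0,0,0.04,0,0,0,1],[0,0,0.03,0,0,0,1],[0,0,0.015,0,0,0,1]]' && python3 -m inch '[[0,0,0.013,0,0,0,1],[0,0,0.002,0,0,0,1],[0,0,0,0,0,0,1]]'
python3 - <<'E'
from h import *
S=grab_frame('scene')[:,:,::-1];s=telemetry.observe();print(s['position'],s['tool_rot'],s['force'],s['qpos'])
cv2.imwrite('pics/behind.png',cv2.resize(S[150:340,290:470],(630,600)))
E
```

```text
clock: 13.8
position: [0.4537, 0.2, 0.1402]
tool_rot: [-3.139, -0.002, 3.026]
force: [0.5, 1.7, 0.1]
grip_width: -0.0003
finger_force: 0.0
clock: 14.1
position: [0.4544, 0.2006, 0.1278]
tool_rot: [-3.141, -0.0, 3.027]
force: [-0.5, 0.3, -0.0]
grip_width: -0.0003
finger_force: 0.0
[0.4546 0.2007 0.1282] [-3.1416  0.0004  3.028 ] [-0.2736 -0.0059 -0.4609] [-0.6091  0.4741  0.0966  2.0296 -0.0732  0.6408  0.9928]
```

View pics/behind.png

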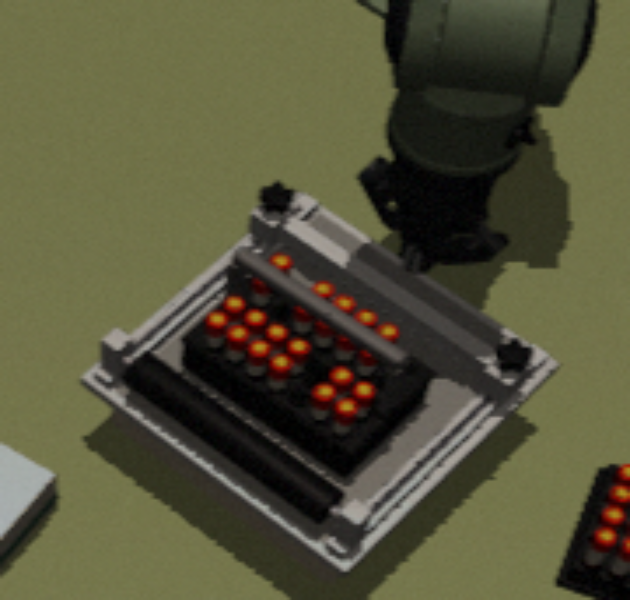

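```bash
python3 -m inch '[[-0.006,0,0,0,0,0,1],[-0.005,0,0,0,0,0,1],[-0.003,0,0,0,0,0,1],[-0.003,0,0,0,0,0,1],[-0.003,0,0,0,0,0,1]]' && python3 -m inch '[[-0.002,0,0,0,0,0,1],[-0.002,0,0,0,0,0,1],[-0.002,0,0,0,0,0,1],[-0.002,0,0,0,0,0,1],[-0.002,0,0,0,0,0,1]]' && python3 -m inch '[[-0.002,0,0,0,0,0,1],[-0.003,0,0,0,0,0,1],[-0.003,0,0,0,0,0,1],[-0.003,0,0,0,0,0,1],[-0.003,0,0,0,0,0,1]]' && python3 -m inch '[[-0.003,0,0,0,0,0,1],[-0.003,0,0,0,0,0,1],[-0.003,0,0,0,0,0,1],[-0.002,0,0,0,0,0,1],[-0.002,0,0,0,0,0,1]]'
```

```text
clock: 14.65
position: [0.4742, 0.1985, 0.128]
tool_rot: [3.142, 0.0, 3.03]
force: [-0.8, 0.3, -1.4]
grip_width: 0.0
finger_force: 0.0
clock: 15.15
position: [0.4839, 0.1973, 0.1279]
tool_rot: [-3.141, -0.0, 3.03]
force: [-1.5, -0.6, -0.3]
grip_width: 0.0001
finger_force: 0.5
clock: 15.65
position: [0.4981, 0.1957, 0.1279]
tool_rot: [-3.141, -0.0, 3.03]
force: [-2.1, -0.8, 0.5]
grip_width: 0.0002
finger_force: 0.5
clock: 16.15
position: [0.5109, 0.1944, 0.1279]
tool_rot: [-3.142, -0.0, 3.03]
force: [-0.9, -0.0, 0.8]
grip_width: 0.0
finger_force: 0.5
```

```bash
python3 -m inch '[[-0.002,0,0,0,0,0,1],[-0.002,0,0,0,0,0,1],[-0.002,0,0,0,0,0,1],[-0.002,0,0,0,0,0,1],[-0.002,0,0,0,0,0,1]]' && python3 -m inch '[[-0.001,0,0,0,0,0,1],[-0.001,0,0,0,0,0,1],[-0.001,0,0,0,0,0,1]]' && python3 -m inch '[[-0.001,0,0,0,0,0,1],[-0.001,0,0,0,0,0,1]]'&& python3 -m inch '[[-0.001,0,0,0,0,0,1],[-0.001,0,0,0,0,0,1]]'&& python3 -m inch '[[-0.001,0,0,0,0,0,1],[-0.001,0,0,0,0,0,1]]'
```

```text
clock: 16.65
position: [0.5207, 0.1932, 0.1279]
tool_rot: [-3.141, -0.0, 3.03]
force: [-2.6, -1.4, 0.5]
grip_width: -0.0003
finger_force: 1.1
clock: 16.95
position: [0.5236, 0.1929, 0.1279]
tool_rot: [-3.141, -0.0, 3.03]
force: [-2.6, -1.2, 0.3]
grip_width: -0.0001
finger_force: 1.1
clock: 17.15
position: [0.5257, 0.1927, 0.1279]
tool_rot: [-3.142, -0.0, 3.03]
force: [-2.2, -0.4, 0.5]
grip_width: 0.0001
finger_force: 1.0
clock: 17.35
position: [0.5277, 0.1924, 0.1279]
tool_rot: [-3.142, -0.0, 3.03]
force: [-2.2, -1.5, -0.0]
grip_width: 0.0002
finger_force: 1.0
clock: 17.55
position: [0.5297, 0.1923, 0.1279]
tool_rot: [-3.142, -0.0, 3.03]
force: [-1.9, -0.9, 0.3]
grip_width: -0.0
finger_force: 1.0
```

```bash
python3 -m inch '[[-0.001,0,0,0,0,0,1],[-0.001,0,0,0,0,0,1]]' && python3 -m inch '[[-0.001,0,0,0,0,0,1]]'&& python3 -m inch '[[-0.001,0,0,0,0,0,1]]'&& python3 -m inch '[[-0.001,0,0,0,0,0,1]]' && python3 -m inch '[[-0.001,0,0,0,0,0,1]]'
```

```text
clock: 17.75
position: [0.5317, 0.192, 0.1279]
tool_rot: [-3.142, -0.0, 3.03]
force: [-2.5, -0.5, 0.1]
grip_width: -0.0004
finger_force: 1.0
clock: 17.85
position: [0.5326, 0.1919, 0.1279]
tool_rot: [-3.142, -0.0, 3.03]
force: [-1.9, -1.2, 0.0]
grip_width: 0.0001
finger_force: 1.0
clock: 17.95
position: [0.5336, 0.1918, 0.1279]
tool_rot: [-3.142, -0.0, 3.03]
force: [-1.7, -0.4, 0.6]
grip_width: -0.0
finger_force: 1.0
clock: 18.05
position: [0.5346, 0.1917, 0.1279]
tool_rot: [-3.142, 0.0, 3.03]
force: [-2.9, -1.1, -0.4]
grip_width: -0.0
finger_force: 1.0
clock: 18.15
position: [0.5356, 0.1916, 0.1279]
tool_rot: [-3.142, -0.0, 3.03]
force: [-3.2, -0.8, 1.4]
grip_width: -0.0
finger_force: 1.9
```

```bash
python3 -m inch '[[-0.001,0,0,0,0,0,1]]' && python3 -m inch '[[-0.001,0,0,0,0,0,1]]'&& python3 -m inch '[[-0.001,0,0,0,0,0,1],[0,0,0,0,0,0,1]]'; python3 -c "
from h import *
F=[]
for i in range(12):
    grab_frame('scene');F.append(telemetry.observe()['force'])
print(np.mean(F,0),np.std(F,0),np.mean(F,0)[:2]@[-.994,.11],telemetry.observe()['position'])"
```

```text
clock: 18.25
position: [0.5363, 0.1915, 0.1279]
tool_rot: [-3.141, -0.001, 3.03]
force: [-6.4, -1.4, 2.8]
grip_width: 0.0001
finger_force: 2.9
clock: 18.35
position: [0.5371, 0.1914, 0.1278]
tool_rot: [-3.141, -0.001, 3.03]
force: [-7.9, -0.3, 4.4]
grip_width: 0.0
finger_force: 3.8
clock: 18.55
position: [0.5379, 0.1913, 0.1279]
tool_rot: [-3.141, -0.001, 3.03]
force: [-6.6, -1.0, 4.4]
grip_width: -0.0
finger_force: 3.7
[-7.7595 -1.2392  3.8865] [0.4283 0.4067 0.4476] 7.576684425351157 [0.5379 0.1913 0.1279]
```

```bash
python3 -m inch '[[-0.0008,0,0,0,0,0,1],[0,0,0,0,0,0,1]]' && python3 -m inch '[[-0.0008,0,0,0,0,0,1],[0,0,0,0,0,0,1]]'&& python3 -m inch '[[-0.0006,0,0,0,0,0,1],[0,0,0,0,0,0,1]]'; python3 -c "
from h import *
F=[]
for i in range(12):
    I=grab_frame('scene');F.append(telemetry.observe()['force'])
print(np.mean(F,0),np.std(F,0),np.mean(F,0)[:2]@[-.994,.11],telemetry.observe()['position'])
I=I[:,:,::-1]
cv2.imwrite('pics/push.png',cv2.resize(I[150:340,290:470],(630,600)))"
```

```text
clock: 19.35
position: [0.5385, 0.1912, 0.1279]
tool_rot: [-3.141, -0.002, 3.03]
force: [-9.5, -1.2, 4.7]
grip_width: -0.0001
finger_force: 4.7
clock: 19.55
position: [0.5391, 0.1912, 0.1278]
tool_rot: [-3.141, -0.002, 3.03]
force: [-11.1, -1.6, 7.2]
grip_width: 0.0
finger_force: 5.3
clock: 19.75
position: [0.5395, 0.1911, 0.1278]
tool_rot: [-3.141, -0.003, 3.03]
force: [-12.0, -1.7, 8.8]
grip_width: -0.0003
finger_force: 6.0
[-12.1167  -1.2435   8.0003] [0.474  0.4812 0.4301] 11.90719712460182 [0.5395 0.1911 0.1278]
```

View pics/push.png

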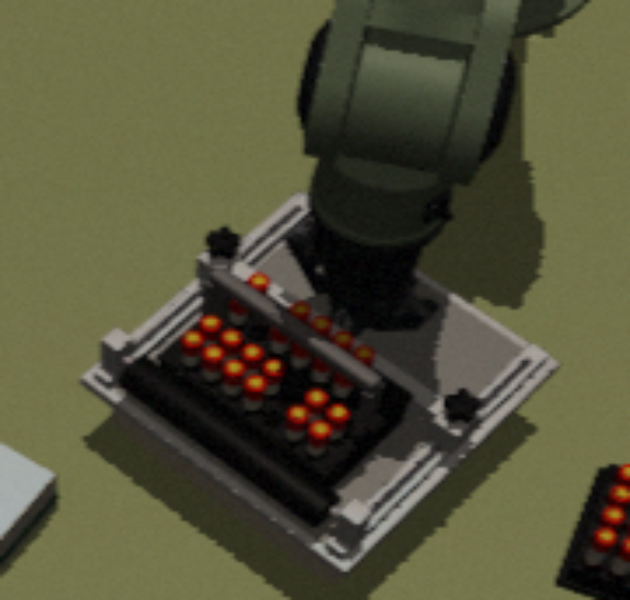

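```bash
python3 -m inch '[[-0.0003,0,-0.0006,0,0,0,1],[0,0,0,0,0,0,1],[0,0,0,0,0,0,1]]'; python3 -c "
from h import *
F=[]
for i in range(12):
    I=grab_frame('scene');s=telemetry.observe();F.append([*s['force'],*s['moment']])
F=np.array(F);print(F.mean(0),F.mean(0)[:2]@[-.994,.11],telemetry.observe()['position'])
r=landmark_of('stop_face','scene');print(r[:1] and r[0]['xy'])"
```

```text
clock: 20.65
position: [0.5395, 0.1911, 0.128]
tool_rot: [-3.141, -0.003, 3.03]
force: [-10.8, 0.0, 0.1]
grip_width: -0.0001
finger_force: 5.3
[-10.7105  -0.2437   0.1323  -0.0403   2.2809  -0.0381] 10.619439215788203 [0.5395 0.1911 0.1279]
[359.3, 286.8]
```

```bash
python3 -m inch '[[-0.0005,0,-0.0002,0,0,0,1],[-0.0004,0,-0.0001,0,0,0,1],[0,0,0,0,0,0,1],[0,0,0,0,0,0,1]]'; python3 -c "
from h import *
F=[];P=[]
for i in range(16):
    I=grab_frame('scene');s=telemetry.observe();F.append(s['force']);P.append(s['position'])
F=np.array(F);print(F.mean(0),F.mean(0)[:2]@[-.994,.11],np.mean(P,0))"
```

```text
clock: 21.7
position: [0.5401, 0.191, 0.128]
tool_rot: [-3.14, -0.004, 3.03]
force: [-10.7, 0.3, -2.4]
grip_width: -0.0002
finger_force: 5.6
[-11.2114   0.5909  -2.9378] 11.209102000977888 [0.5401 0.191  0.128 ]
```

```bash
python3 -c "
from h import *
print(bot.job_done())"
```

```text
the job is handed in; nothing more can be done
None
```

The carrier is on the platform, released and squared against the stop. The arm is holding a steady push of about 11 N on the clamp bar, which I estimate squeezes the foam nearly 5 mm (about 10 N); the job is handed in.

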